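# Find the heavy side of a cast wheel on the balancing stand and hold it down

### The job

The cast wheel on the balancing stand is held by its arrest lever: swing the lever right over, off the wheel, until it lies back on its stop, and leave it there. Then turn the wheel by hand to find its heavy side; the bearings drag, so from whichever side the heavy side sinks the wheel stops short of the true bottom by about the same angle, and the truth lies midway. Turn the wheel until the heavy side points straight down and finish while still gripping it there, standing still; do not disturb the things lying about.

Things in the scene. Friction and masses are not known exactly. Their poses are not given: they have to be found in the camera images.
- stand: grey balancing stand fixed to the table, base plate 170 x 330 x 16 mm; origin on the table straight under the wheel's centre; x runs along the wheel's spindle (away from the robot, yawed up to 0.4 rad), y to the left, towards the arrest lever, z up. Two posts, 34 mm wide, stand before and behind the wheel at x = +-52 mm and reach 152 mm above the table
- wheel_centre (a point): centre of the bare metal wheel, on its spindle, 125 mm above the table; the wheel is upright and faces the robot, 180 mm in diameter (top of the rim 215 mm above the table); rim 24 mm thick along the spindle, 22 mm deep radially, thinner web with five ribs inside. The rim can be pinched at the top from above, one finger before and one behind it. The heavy side is an unseen place within the rim
- wheel (a joint): wheel's angle, rad, over any number of turns; grows as its top moves to the stand's -y (clockwise for the robot); 0: the 18 mm gate stub on the web is at the top. The heavy side has nothing to do with the stub and differs each time. Released, the wheel sinks sluggishly, not swinging, within 4 s and sticks 0.2 to 0.35 rad short of heavy side down, on the side it came from; or heavy side up
- arrest (a joint): arrest lever, rad: 0 with its shoe on the rim (it leans 0.35 rad towards the wheel and its weight brakes the wheel); grows as it swings away to the stand's +y, upright at 0.35, then it falls on by itself to its stop at 1.15. Its pivot runs along the stand's x, at y = 135 mm and 55 mm above the table
- arrest_ball (a point): centre of the black ball, 32 mm in diameter, at the end of the arrest lever, 165 mm from the pivot; 210 mm above the table while the wheel is arrested; it can be pinched from above, fingers along the stand's x
- wax (a point): bar of wax 37 x 76 x 14 mm lying about; its centre
- pen (a point): marker 17 x 135 x 16 mm lying about; its centre
- tape (a point): roll of masking tape 104 x 102 x 25 mm lying about; its centre
- driver (a point): screwdriver 60 x 131 x 16 mm lying about; its centre
- block (a point): cream stone-like casting 125 x 158 x 24 mm lying about; its centre

How it is judged (in metres and radians):
On the way, in this order (a step that is already met when the one before it is completed fails the run):
1. the arrest lever is swung off the wheel and lies back (value of joint arrest above 0.9 rad), for 0.2 s.
2. the wheel is turned by hand (contact force between the fingers and wheel above 0.5 N and (velocity of joint wheel above 0.08 rad/s or velocity of joint wheel below -0.08 rad/s)), for 0.2 s.
At the end, for the whole second after the job is handed in: the arrest lever lies back off the wheel (over 0.9 rad), the fingers grip the wheel (over 1.5 N), and it stands still with its heavy side straight down, within 0.14 rad (8 degrees) (value of joint arrest above 0.9 rad and contact force between the fingers and wheel above 1.5 N and velocity of joint wheel between -0.05 and 0.05 rad/s and y of heavy_side in the frame of stand between -0.0108 and 0.0108 m and z of heavy_side in the frame of stand below 0.1 m); the arm keeps its last pose, push and grip.
It fails at once if a thing lying about was shifted by more than 20 mm (distance of any of wax, pen, tape, driver, block from where it was at the start of the episode above 0.02 m).
It also fails if it takes over 72 s, if anything falls off the work surface, if the arm or the gripper's body presses on something with over 40 N, if the wrist force passes 120 N, or if a joint passes its speed limit or range.

### The arm

A 7-joint arm with a two-finger parallel gripper is mounted at the origin on the work surface; the furniture and walls round the work are solid. World frame = base frame: x ahead of the robot, y to its left, z up, the work surface at z = 0. Lengths are in mm, angles in rad, forces in N, time in s.
With the tool pointing down it reaches from about 425 to 1025 mm from the base axis. Payload 9.4 kg.
Tool frame: the origin (TCP) lies at the very end of the fingers, on their centre line; the grasp point (between the pads) lies 19 mm behind it; z points along the fingers, y is the line along which they close (so a half turn about z gives the same grasp; the last joint's range is limited). The gripper opens to 93 mm and grips with 3 to 60 N. Pads are 15 mm wide; open, the fingers measure 128 mm over their backs; the gripper's body (75 mm by 188 mm) begins 65 mm behind the grasp point.
Start: joints at [1.059, 0.599, -0.003, 1.599, 0.002, 0.943, -0.08], TCP at [305.381, -657.546, 218.618] pointing down, gripper open.
Joint ranges: [-2.57, 2.57], [-0.35, 1.97], [-1.29, 1.29], [0.11, 2.56], [-1.05, 4.19], [0.11, 1.86], [-2.63, 2.63]. Speed limits (rad/s): [2.22, 2.22, 3.01, 3.01, 3.14, 3.14, 3.14].

### API

Orientations are given as a unit quaternion [x, y, z, w].
In Python, from cell import ctrl, capture, spotter gives the robot as it stands.
- The arm moves only by the tool send_rows, never from a script. Its argument "commands" is a list of rows, each a list of 7 numbers: the turn, a rotation vector about the tool's x, y, z each as a share of 180 degrees, from -1 to 1, then the shift along the tool's x, y, z each as a share of 0.75 m, from -1 to 1, then the gripper command: -1 is shut, 1 is fully open, values between are in proportion. In form: [[ax, ay, az, x, y, z, hand], ...]. A call has 1 to 10 rows; each row shifts and turns the commanded pose from where the row before left it, along the tool's axes as they then stand; what a row does not reach is not made up. A row lasts 1/12 s, in which the tool goes at most 41.7 mm and 7.16 degrees, less where a joint would pass 70% of its speed; a pose out of reach is approached as far as the arm can. A call with a number of a shift or a turn outside -1 to 1 is refused whole. A call with a gripper value outside its range is refused whole. The fingers move at their own pace and stop on an object; "newtons" is the grip in N (left out, the last holds). Time passes only in rows, so rows that do not move let the fingers close. It gives the time, the measured TCP pose, the force, the opening and the grip force at its end, in the units of the state.
- ctrl.get_state(): the state, without advancing time (a new reading comes with each control period).
- capture(name): name is "scene" or "top" or "wrist"; returns a dict with "frame" (384x512x3 uint8, red, green, blue), "fx", "fy", "cx", "cy" (pixels), "k1" (the pictures are not rectified: a ray, as slopes to the right and down, at radius r is drawn at 1 + k1 r^2 times it, then the intrinsics apply), "R" (3x3) and "t" (3): a world point X has camera coordinates R X + t; the wrist camera has in their place "T_tool_cam" (4x4, takes a point from camera to tool coordinates, whose origin is the TCP and whose axes are the flange's). Camera axes: x right, y down, z forward; pixel columns grow to the right and rows downward; lengths in mm; the calibration is good to about 2 mm. A picture is of the moment at which its call begins: read the wrist's pose just before it. There is no depth.
- ctrl.close_job(): hands the job in; it is judged then, once.
Trained networks look in a picture, given as the dict that the camera call returned (one of the last four; its "shot" number tells which), for a name from the list of things; names that differ only in an ending like _2 or _b are one class to them, and where a whole thing is asked for, a point or a joint stands for the part that bears it (a point fixed in the world has none). Each returns a list of dicts, best first, with "conf" (0 to 1); they miss things now and then, are a little off and sometimes report something else, mostly with a low value. They report only what shows in the picture. A call takes as long as a camera call.
- spotter.recognise(name, picture): "at" ([x, y, z] in mm, in the coordinates of the camera as it stood for that picture, good to about 4 mm: the middle of the surface that is visible of it).
- spotter.silhouettes(name, picture): "region" (384x512 bool, what is visible of it).
- spotter.landmark_of(name, picture): "at" ([x, y, z] in mm, in the coordinates of the camera as it stood for that picture, good to about 4 mm: a listed point, or the origin of a listed thing).
The state is a dict: "time": time; "q": joint angles; "qvel": joint speeds; "joint_torque": joint torques, N m; "tool_pos": TCP position; "tcp_rot": TCP orientation; "ft_force": force on the tool from outside, world axes, zero at the start; "moment": the same for the moment, N m; "width": finger opening in mm; "grasp_force": force on a finger pad.
Only numpy, scipy, OpenCV 4.12 (cv2) and the standard library are available. Lean on these libraries where they do the work, as an engineer would, in place of code of your own. Each camera call takes 0.05 s, during which the arm holds its last target. There are 200 camera calls.

## Working session

There is one attempt and no reset: what is moved stays moved. The work goes in short steps, Python scripts to look and compute and a tool call to move; the robot and the scene stay as the last step left them, time stands still between calls to the robot, and variables do not carry over. Pictures are saved under pics/ and viewed, at most 10 in all, crops included, and the job is handed in when it is done.

Besides the shell and the picture viewer there is one more tool, called after "Call:" as name(argument=value, ...), one argument or row to a line, values as JSON. send_rows: Moves the arm, as the interface text tells. Shift numbers are shares of 0.75 m and turn numbers shares of 180 degrees, none past 1 either way. Its arguments: {"type":"object","properties":{"commands":{"type":"array","items":{"type":"array","items":{"type":"number","minimum":-1,"maximum":1}}},"newtons":{"type":"number"}},"required":["commands"]}

```bash
ls; mkdir -p pics; cat > h.py <<'E'
import numpy as np, cv2
from cell import ctrl, capture, spotter
from scipy.spatial.transform import Rotation as Ro
def toworld(p,pic,st=None):
    p=np.array(p,float)
    if 'R' in pic: return np.array(pic['R']).T@(p-np.array(pic['t']))
    T=np.array(pic['T_tool_cam']); q=T[:3,:3]@p+T[:3,3]
    return Ro.from_quat(st['tcp_rot']).as_matrix()@q+np.array(st['tool_pos'])
def proj(X,pic,st=None):
    X=np.atleast_2d(X).astype(float)
    if 'R' in pic: c=X@np.array(pic['R']).T+np.array(pic['t'])
    else:
        T=np.array(pic['T_tool_cam']); q=(X-np.array(st['tool_pos']))@Ro.from_quat(st['tcp_rot']).as_matrix()
        c=(q-T[:3,3])@T[:3,:3]
    s=c[:,:2]/c[:,2:]; s=s*(1+pic['k1']*(s**2).sum(1,keepdims=True))
    return s*[pic['fx'],pic['fy']]+[pic['cx'],pic['cy']]
def save(pic,n): cv2.imwrite('pics/'+n,cv2.cvtColor(pic['frame'],cv2.COLOR_RGB2BGR))
E
python3 - <<'E'
from h import *
st=ctrl.get_state(); print(st['time'],st['tool_pos'],st['tcp_rot'],st['width'])
print(Ro.from_quat(st['tcp_rot']).as_matrix().round(3))
for c in ['scene','top']:
    p=capture(c); save(p,c+'0.png')
    print(c, -np.array(p['R']).T@np.array(p['t']))
    for n in ['stand','wheel_centre','arrest_ball','wax','pen','tape','driver','block']:
        r=spotter.landmark_of(n,p)
        print(n,[(toworld(x['at'],p).round(0).tolist(),round(x['conf'],2)) for x in r[:2]])
E
```

```text
pics
0.0 [ 305.14221375 -657.1163632   217.75923858] [ 9.76458605e-01  2.15703440e-01 -2.39305061e-04 -7.48951401e-04] 93.41426160433119
[[ 0.907  0.421 -0.001]
 [ 0.421 -0.907  0.001]
 [-0.    -0.002 -1.   ]]
scene [-183.43088511  852.61124315  781.81506909]
stand [([449.0, -311.0, 6.0], 0.7), ([597.0, 39.0, 2.0], 0.64)]
wheel_centre [([602.0, 36.0, 121.0], 0.56), ([412.0, -67.0, 8.0], 0.31)]
arrest_ball [([622.0, 109.0, 212.0], 0.66), ([597.0, 40.0, 4.0], 0.52)]
wax [([449.0, -312.0, 11.0], 0.63), ([413.0, -70.0, 12.0], 0.3)]
pen [([414.0, -66.0, 7.0], 0.67)]
tape [([450.0, -309.0, 8.0], 0.73), ([476.0, 408.0, 13.0], 0.61)]
driver [([418.0, 129.0, 8.0], 0.67)]
block [([569.0, -370.0, 9.0], 0.83)]
top [ 329.68592089   21.86667303 1271.40796846]
stand [([595.0, 34.0, -1.0], 0.63)]
wheel_centre [([597.0, 32.0, 127.0], 0.95)]
arrest_ball [([615.0, 106.0, 207.0], 0.72)]
wax [([447.0, -315.0, 6.0], 0.58)]
pen [([412.0, -75.0, 8.0], 0.45)]
tape [([477.0, 407.0, 10.0], 0.92)]
driver [([414.0, 136.0, 8.0], 0.53)]
block [([567.0, -369.0, 8.0], 0.8)]
```

View pics/scene0.png

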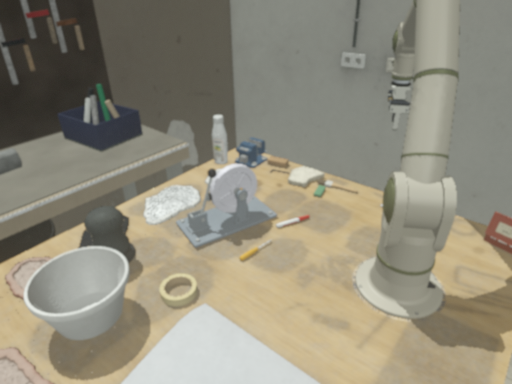

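View pics/top0.png

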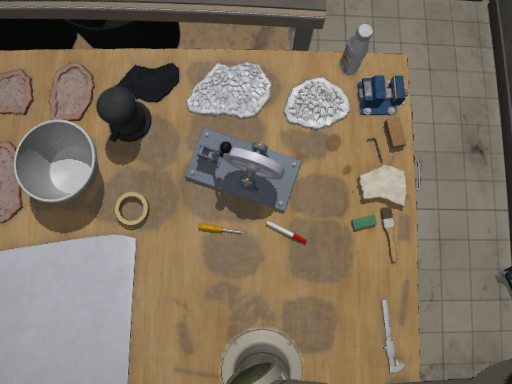

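The scene view shows the stand with the lever's black ball at (211,173), upper left of the wheel. The top view shows the base plate centred near (245,168), wheel bar (250,165), ball (226,147), driver (220,229) and pen (287,233) in front. No obstacles nearby above 200 mm except the bottle and the black object.

```bash
python3 - <<'E'
from h import *
import cv2
def ray(uv,p,z):
    n=(np.array(uv,float)-[p['cx'],p['cy']])/[p['fx'],p['fy']]; s=n.copy()
    for _ in range(10): s=n/(1+p['k1']*(s**2).sum(1,keepdims=True))
    R=np.array(p['R']); C=-R.T@np.array(p['t']); d=np.c_[s,np.ones(len(s))]@R
    return C+d*((z-C[2])/d[:,2])[:,None]
p=capture('top')
for n in ['stand','wheel']:
    r=spotter.silhouettes(n,p)
    for x in r[:1]:
        m=x['region']; v,u=np.nonzero(m)
        z=16 if n=='stand' else 125
        X=ray(np.c_[u,v],p,z)[:,:2].astype(np.float32)
        rc=cv2.minAreaRect(X); print(n,x['conf'],m.sum(),rc)
L=[]
for i in range(3):
    for c in ['top','scene']:
        p=capture(c)
        for n in ['wheel_centre','arrest_ball']:
            r=[x for x in spotter.landmark_of(n,p)]
            for x in r[:1]: print(c,n,toworld(x['at'],p).round(1),round(x['conf'],2))
E
```

```text
stand 0.83 5710 ((612.572021484375, 62.965858459472656), (331.2314147949219, 188.06149291992188), 71.25613403320312)
wheel 0.65 1117 ((597.8560791015625, 32.4283447265625), (172.92088317871094, 76.83568572998047), 57.93796157836914)
top wheel_centre [594.3  32.3 125.3] 0.88
top arrest_ball [617.2 104.4 207.5] 0.75
scene wheel_centre [603.   35.7 123. ] 0.77
scene arrest_ball [626.6 111.7 212.4] 0.47
top wheel_centre [593.7  34.5 123.9] 0.66
top arrest_ball [613.9 105.6 208.1] 0.53
scene wheel_centre [ 565.9 -367.1   16.5] 0.7
scene arrest_ball [621.7 110.4 210.8] 0.52
top wheel_centre [592.2  33.9 125.1] 0.87
top arrest_ball [614.  105.6 211.8] 0.6
scene wheel_centre [600.3  36.2 121.1] 0.86
scene arrest_ball [476.5 410.2  12.4] 0.53
```

Call:
send_rows(
  commands=[
    [0, 0, -0.039, 0, 0, -0.02, 1],
    [0, 0, -0.039, 0, 0, -0.02, 1],
    [0, 0, -0.039, 0, 0, -0.02, 1],
    [0, 0, -0.039, 0, 0, -0.02, 1],
    [0, 0, -0.039, 0, 0, -0.02, 1],
    [0, 0, -0.039, 0, 0, -0.02, 1],
    [0, 0, -0.039, 0, 0, -0.02, 1],
  ],
  newtons=12,
)

```text
time: 2.53
tool_pos: [305.2, -657.5, 324.4]
tcp_rot: [0.797, 0.605, -0.0, 0.0]
ft_force: [-0.2, -0.3, -0.3]
width: 92.8
grasp_force: 0.0
```

Call:
send_rows(
  commands=[
    [0, 0, 0, 0.0547, 0.006, 0, 1],
    [0, 0, 0, 0.0547, 0.006, 0, 1],
    [0, 0, 0, 0.0547, 0.006, 0, 1],
    [0, 0, 0, 0.0547, 0.006, 0, 1],
    [0, 0, 0, 0.0547, 0.006, 0, 1],
    [0, 0, 0, 0.0547, 0.006, 0, 1],
    [0, 0, 0, 0.0547, 0.006, 0, 1],
    [0, 0, 0, 0.0547, 0.006, 0, 1],
    [0, 0, 0, 0.0547, 0.006, 0, 1],
    [0, 0, 0, 0.0547, 0.006, 0, 1],
  ],
)

```text
time: 3.37
tool_pos: [461.7, -273.6, 324.0]
tcp_rot: [0.798, 0.602, 0.0, 0.0]
ft_force: [0.2, -0.2, -0.7]
width: 92.9
grasp_force: 0.0
```

Call:
send_rows(
  commands=[
    [0, 0, 0, 0.0547, 0.006, 0, 1],
    [0, 0, 0, 0.0547, 0.006, 0, 1],
    [0, 0, 0, 0.0547, 0.006, 0, 1],
    [0, 0, 0, 0.0547, 0.006, 0, 1],
    [0, 0, 0, 0.0547, 0.006, 0, 1],
    [0, 0, 0, 0.0547, 0.006, 0, 1],
    [0, 0, 0, 0.0547, 0.006, 0, 1],
    [0, 0, 0, 0.0547, 0.006, 0, 1],
    [0, 0, 0, 0.0547, 0.006, 0, 1],
    [0, 0, 0, 0.0, 0, 0, 1],
  ],
)

```text
time: 4.2
tool_pos: [603.2, 78.0, 323.8]
tcp_rot: [0.795, 0.606, 0.002, -0.002]
ft_force: [-0.2, 0.9, 0.1]
width: 92.8
grasp_force: 0.0
```

```bash
cat >> h.py <<'E'
YAW=-0.28; C=np.array([597,34,125.])
def axes(yaw): return np.array([np.cos(yaw),np.sin(yaw),0]),np.array([-np.sin(yaw),np.cos(yaw),0]),np.array([0,0,1.])
def face(p,st=None,C=C,yaw=YAW,xf=-12,S=300,half=105,frame=None):
    # robot's view: image right = stand -y, up = z
    ex,ey,ez=axes(yaw); g=(np.arange(S)+.5)/S*2*half-half
    A,B=np.meshgrid(g,-g)
    X=C+ex*xf-A.reshape(-1,1)*ey+B.reshape(-1,1)*ez
    m=proj(X,p,st).reshape(S,S,2).astype(np.float32)
    return cv2.remap(p['frame'] if frame is None else frame,m[...,0],m[...,1],cv2.INTER_CUBIC)
E
python3 - <<'E'
from h import *
st=ctrl.get_state(); print(st['time'],st['tool_pos'],st['width']); print(Ro.from_quat(st['tcp_rot']).as_matrix().round(3))
w=capture('wrist'); print(np.array(w['T_tool_cam']).round(2),w['fx'])
s=capture('scene')
np.save('pics/s0.npy',s['frame'])
for n in ['wheel_centre','arrest_ball','stand']:
  for p,nm in((w,'wrist'),(s,'scene')):
    r=spotter.landmark_of(n,p)
    print(nm,n,[(toworld(x['at'],p,st).round(0).tolist(),round(x['conf'],2)) for x in r[:2]])
f=cv2.resize(face(s),(384,384))
im=np.hstack([w['frame'],np.zeros((384,10,3),np.uint8),f]); im=cv2.resize(im,(800,int(384*800/im.shape[1])))
cv2.imwrite('pics/v1.png',im[...,::-1])
E
```

```text
4.2 [603.18647311  77.98681712 323.78651254] 92.76468671675072
[[ 0.266  0.964  0.001]
 [ 0.964 -0.266  0.005]
 [ 0.005  0.    -1.   ]]
[[  -0.     -0.97   -0.24   66.24]
 [   1.     -0.      0.     -0.67]
 [  -0.     -0.24    0.97 -165.71]
 [   0.      0.      0.      1.  ]] 316.9336171530092
wrist wheel_centre [([594.0, 34.0, 124.0], 0.95)]
scene wheel_centre [([601.0, 33.0, 121.0], 0.71), ([569.0, -366.0, 12.0], 0.4)]
wrist arrest_ball [([624.0, 104.0, 209.0], 0.85)]
scene arrest_ball [([625.0, 108.0, 212.0], 0.79)]
wrist stand [([597.0, 30.0, 3.0], 0.96)]
scene stand [([600.0, 36.0, 1.0], 0.63)]
```

View pics/v1.png

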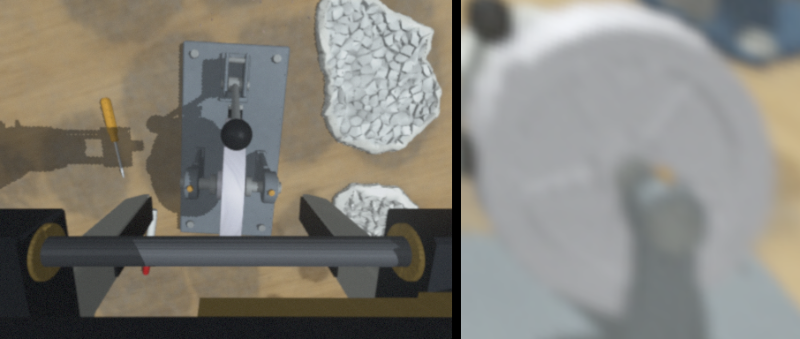

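The wrist view shows the lever ball at (236,134) above the wheel's edge (232,190). The rectified scene view of the face is blurry, with only faint ribs.

Call:
send_rows(
  commands=[
    [0, 0, 0.013, 0.0436, 0.0128, 0, 1],
    [0, 0, 0, 0, 0, 0.0443, 1],
    [0, 0, 0, 0, 0, 0.0443, 1],
    [0, 0, 0, 0, 0, 0.0443, 1],
    [0, 0, 0, 0, 0, 0.0443, 1],
    [0, 0, 0, 0, 0, 0, 1],
    [0, 0, 0, 0, 0, 0, -1],
    [0, 0, 0, 0, 0, 0, -1],
    [0, 0, 0, 0, 0, 0, -1],
    [0, 0, 0, 0, 0, 0, -1],
  ],
  newtons=10,
)

```text
time: 5.43
tool_pos: [621.0, 97.3, 192.9]
tcp_rot: [0.811, 0.586, 0.001, 0.001]
ft_force: [0.0, 0.9, -0.1]
width: 71.0
grasp_force: 0.0
```

Call:
send_rows(
  commands=[
    [0, 0, 0, 0, 0, 0, -1],
    [0, 0, 0, 0, 0, 0, -1],
    [0, 0, 0, 0, 0, 0, -1],
  ],
)

```text
time: 5.68
tool_pos: [620.2, 97.2, 191.3]
tcp_rot: [0.811, 0.586, 0.0, 0.0]
ft_force: [0.3, 0.6, 0.2]
width: 50.8
grasp_force: 0.0
```

Call:
send_rows(
  commands=[
    [0, 0, 0, 0.014, -0.002, 0, -1],
    [0, 0, 0, 0, 0, 0, -1],
    [0, 0, 0, 0, 0, 0, -1],
    [0, 0, 0, 0, 0, 0, -1],
    [0, 0, 0, 0, 0, 0, -1],
    [0, 0, 0, 0, 0, 0, -1],
  ],
)

```text
time: 6.18
tool_pos: [622.7, 108.9, 190.8]
tcp_rot: [0.81, 0.586, 0.001, -0.0]
ft_force: [4.2, 4.5, -2.3]
width: 31.3
grasp_force: 10.0
```

Call:
send_rows(
  commands=[
    [0, 0, 0, 0.0211, 0, -0.0065, -1],
    [0, 0, 0, 0.0216, 0, -0.0044, -1],
    [0, 0, 0, 0.0219, 0, -0.0022, -1],
    [0, 0, 0, 0.022, 0, 0, -1],
    [0, 0, 0, 0.0219, 0, 0.0022, -1],
    [0, 0, 0, 0.0216, 0, 0.0044, -1],
    [0, 0, 0, 0.021, 0, 0.0065, -1],
    [0, 0, 0, 0.0205, 0, 0.0086, -1],
    [0, 0, 0, 0, 0, 0, 1],
    [0, 0, 0, 0, 0, 0, 1],
  ],
)

```text
time: 7.02
tool_pos: [661.4, 232.5, 183.1]
tcp_rot: [0.81, 0.587, -0.001, -0.001]
ft_force: [-0.1, 0.1, -0.5]
width: 40.2
grasp_force: 0.0
```

```bash
sed -i 's/YAW=-0.28; C=.*/YAW=-0.315; C=np.array([597,33.5,125.])/' h.py
python3 - <<'E'
from h import *
st=ctrl.get_state(); print(st['time'],st['tool_pos'],st['width'])
F=[capture('scene') for _ in range(6)]
a=np.mean([p['frame'].astype(float) for p in F],0).astype(np.float32)
np.save('pics/s1.npy',a)
for n in ['wheel_centre','arrest_ball']:
    r=spotter.landmark_of(n,F[-1]); print(n,[(toworld(x['at'],F[-1]).round(0).tolist(),round(x['conf'],2)) for x in r[:2]])
p=dict(F[-1])
def enh(f):
    g=f.astype(np.float32).mean(2); 
    h=g-cv2.GaussianBlur(g,(0,0),25); return np.clip(128+h*6,0,255).astype(np.uint8)
A=enh(face(p,frame=np.load('pics/s0.npy').astype(np.float32),S=380)); B=enh(face(p,frame=a,S=380))
cv2.imwrite('pics/v2.png',np.hstack([A,B]))
E
```

```text
7.0167 [661.4009897  232.49654203 183.12176706] 40.23043993644184
wheel_centre [([598.0, 36.0, 121.0], 0.94)]
arrest_ball [([680.0, 274.0, 169.0], 0.66), ([411.0, -67.0, 7.0], 0.37)]
```

View pics/v2.png

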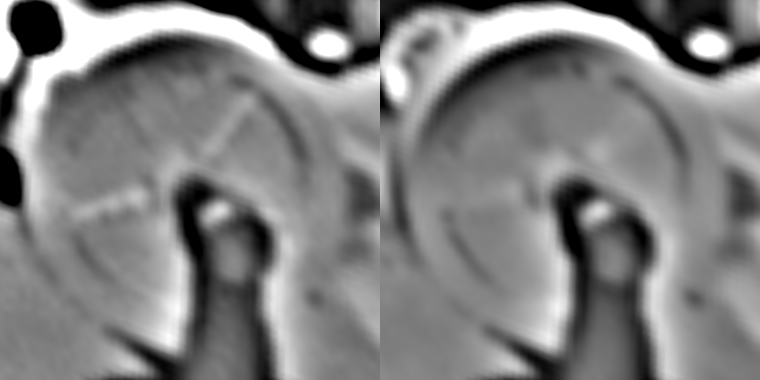

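The enhanced crop shows ribs around 9 and 1 o'clock, but it's smeared. The ball is at the stop, so I'll pull back and pitch the wrist camera to look at the wheel face.

Call:
send_rows(
  commands=[
    [0, 0, 0, 0, 0, -0.0547, 1],
    [0, 0, 0, 0, 0, -0.0547, 1],
    [0, 0, 0, 0, 0, -0.0547, 1],
    [0, 0, 0, -0.0515, -0.02, 0, 1],
    [0, 0, 0, -0.0515, -0.02, 0, 1],
    [0, 0, 0, -0.0515, -0.02, 0, 1],
    [0, 0, 0, -0.0515, -0.02, 0, 1],
    [0, 0, 0, -0.0515, -0.02, 0, 1],
    [0, 0, 0, -0.0515, -0.02, 0, 1],
  ],
)

```text
time: 8.17
tool_pos: [502.4, 36.5, 307.5]
tcp_rot: [0.811, 0.586, 0.0, 0.0]
ft_force: [1.0, -1.5, -0.0]
width: 93.2
grasp_force: 0.0
```

Call:
send_rows(
  commands=[
    [-0.036, 0, 0, 0, 0, 0, 1],
    [-0.036, 0, 0, 0, 0, 0, 1],
    [-0.036, 0, 0, 0, 0, 0, 1],
    [-0.036, 0, 0, 0, 0, 0, 1],
    [-0.036, 0, 0, 0, 0, 0, 1],
    [-0.036, 0, 0, 0, 0, 0, 1],
    [-0.036, 0, 0, 0, 0, 0, 1],
    [0, 0, 0, 0, -0.0367, 0.0367, 1],
    [0, 0, 0, 0, -0.0367, 0.0367, 1],
    [0, 0, 0, 0, 0, 0, 1],
  ],
)

```text
time: 9.0
tool_pos: [493.2, 30.6, 249.8]
tcp_rot: [0.777, 0.555, 0.161, 0.251]
ft_force: [-0.7, 0.6, -0.8]
width: 92.9
grasp_force: 0.0
```

```bash
cat > look.py <<'E'
from h import *
import sys
st=ctrl.get_state(); w=capture('wrist'); print(st['time'],np.round(st['tool_pos'],1),st['width'],np.round(st['q'],2)); print(Ro.from_quat(st['tcp_rot']).as_matrix().round(3))
ex,ey,ez=axes(YAW); d=np.array(st['tool_pos'])-C; print('stand coords',d@ex,d@ey,d[2]+125)
for n in ['wheel_centre','arrest_ball']:
    r=spotter.landmark_of(n,w); print(n,[(toworld(x['at'],w,st).round(0).tolist(),round(x['conf'],2)) for x in r[:2]])
f=face(w,st,S=384); cv2.imwrite('pics/%s_f.png'%sys.argv[1],f[...,::-1])
im=np.hstack([w['frame'],f]); im=cv2.resize(im,(800,343)); cv2.imwrite('pics/%s.png'%sys.argv[1],im[...,::-1])
E
python3 look.py v3
```

```text
9.0 [493.2  30.6 249.8] 92.88024074220829 [-0.21  0.2  -0.33  2.46  1.43  0.53 -2.14]
[[ 0.333  0.781  0.528]
 [ 0.943 -0.258 -0.211]
 [-0.029  0.568 -0.823]]
stand coords -97.80741996284071 -34.8726386937145 249.81651726906392
wheel_centre [([597.0, 31.0, 126.0], 0.66)]
arrest_ball []
```

View pics/v3.png

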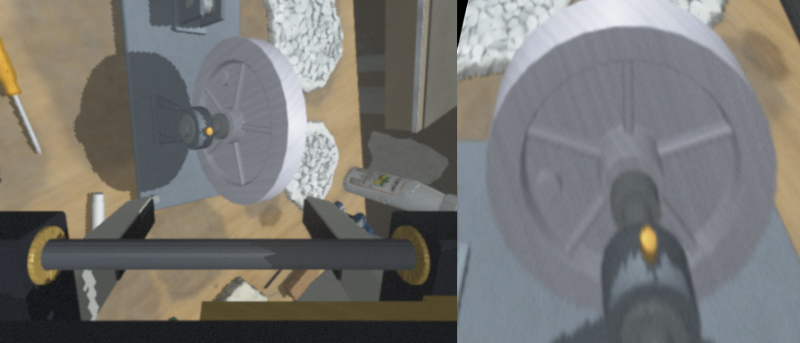

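The stub shows clearly at (548,181) in the rectified right half, about 108° counter-clockwise from top, with a rib straight up. I'll wait a bit, then check the wheel has settled.

Call:
send_rows(
  commands=[
    [0, 0, 0, 0, 0, 0, 1],
    [0, 0, 0, 0, 0, 0, 1],
    [0, 0, 0, 0, 0, 0, 1],
    [0, 0, 0, 0, 0, 0, 1],
    [0, 0, 0, 0, 0, 0, 1],
    [0, 0, 0, 0, 0, 0, 1],
    [0, 0, 0, 0, 0, 0, 1],
    [0, 0, 0, 0, 0, 0, 1],
    [0, 0, 0, 0, 0, 0, 1],
    [0, 0, 0, 0, 0, 0, 1],
  ],
)

```text
time: 9.98
tool_pos: [495.0, 30.7, 252.7]
tcp_rot: [0.777, 0.554, 0.162, 0.252]
ft_force: [0.6, 0.1, -0.4]
width: 93.1
grasp_force: 0.0
```

```bash
cat > ang.py <<'E'
from h import *
import sys, pickle
# wheel polar signature: angle cw from top (robot view), web plane
def sig(p,st,C=C,yaw=YAW,xf=-6):
    f=face(p,st,C=C,yaw=yaw,xf=xf,S=420,half=105).astype(np.float32).mean(2)
    f=cv2.GaussianBlur(f,(0,0),1.5); f=f-cv2.GaussianBlur(f,(0,0),12)
    a=np.radians(np.arange(0,360,.5)); r=np.arange(30,62,1.)
    u=209.5+2*r[:,None]*np.sin(a); v=209.5-2*r[:,None]*np.cos(a)
    return cv2.remap(f,u.astype(np.float32),v.astype(np.float32),cv2.INTER_LINEAR)
def rel(s0,s1,lo=150,hi=215):
    # shift by which s1 is s0 turned clockwise; skip sector hidden by the post
    n=s0.shape[1]; ok=np.ones(n,bool); ok[2*lo:2*hi]=False; out=[]
    for k in range(n):
        m=ok&np.roll(ok,k); A=np.roll(s0,k,1)[:,m].ravel(); B=s1[:,m].ravel(); out.append(np.corrcoef(A,B)[0,1])
    out=np.array(out); o=np.argsort(-out); res=[]
    for k in o:
        if all(min((k-j)%n,(j-k)%n)>30 for j,_ in res): res.append((k,out[k]))
        if len(res)==3: break
    return [(((k*.5+180)%360)-180,round(float(c),2)) for k,c in res]
def shot():
    st=ctrl.get_state(); return capture('wrist'),st
if __name__=='__main__':
    w,st=shot(); pickle.dump((w,st),open('pics/%s.pkl'%sys.argv[1],'wb')); s=sig(w,st)
    print(st['time'],np.round(st['tool_pos'],1))
    # absolute rib angle and stub
    pr=s.mean(0); E=[np.sum(pr[(np.arange(5)*144+k)%720]) for k in range(144)]; print('rib deg mod 72',np.argmax(E)*.5)
    for n in sys.argv[2:]: print(n,rel(sig(*pickle.load(open('pics/%s.pkl'%n,'rb'))),s))
E
python3 ang.py a1 && python3 ang.py a2 a1
```

```text
9.9833 [495.   30.7 252.7]
rib deg mod 72 71.5
10.0333 [495.1  30.7 252.8]
rib deg mod 72 71.5
a1 [(np.float64(0.0), 0.98), (np.float64(-57.5), 0.15), (np.float64(-147.5), 0.14)]
```

Call:
send_rows(
  commands=[
    [0.0385, 0, 0, 0, 0, 0, 1],
    [0.0385, 0, 0, 0, 0, 0, 1],
    [0.0385, 0, 0, 0, 0, 0, 1],
    [0.0385, 0, 0, 0, 0, 0, 1],
    [0.0385, 0, 0, 0, 0, 0, 1],
    [0, 0, 0, 0.0156, 0.0436, 0, 1],
    [0, 0, 0, 0.0156, 0.0436, 0, 1],
    [0, 0, 0, 0.0156, 0.0436, 0, 1],
    [0, 0, 0, 0, 0, 0, 1],
  ],
)

```text
time: 10.83
tool_pos: [600.2, 20.4, 278.1]
tcp_rot: [0.811, 0.565, 0.06, 0.141]
ft_force: [1.3, 0.2, 1.0]
width: 92.7
grasp_force: 0.0
```

```bash
cat > pose.py <<'E'
from h import *
st=ctrl.get_state(); R=Ro.from_quat(st['tcp_rot']).as_matrix(); ex,ey,ez=axes(YAW); S=np.array([ex,ey,ez])
print(st['time'],'stand',(S@(np.array(st['tool_pos'])-C)+[0,0,125]).round(1),'w',round(st['width'],1),'q',np.round(st['q'],2)); print((S@R).round(3))
E
python3 pose.py
```

```text
10.8333 stand [  7.1 -11.5 278.1] w 92.7 q [ 0.04  0.32 -0.39  2.    0.56  0.71 -1.07]
[[ 0.048  0.954  0.295]
 [ 0.997 -0.027 -0.073]
 [-0.062  0.297 -0.953]]
```

```bash
cat >> pose.py <<'E'
import sys
phi=float(sys.argv[1]) if len(sys.argv)>1 else 0; r=float(sys.argv[2]) if len(sys.argv)>2 else 60
c,s=np.cos(phi),np.sin(phi)
Rt=np.array([[0,1,0],[1,0,0],[0,0,-1.]]); Rt=Ro.from_rotvec([phi,0,0]).as_matrix()@Rt
rv=Ro.from_matrix((S@R).T@Rt).as_rotvec(); T=np.array([0,-r*s,125+r*c]); d=T-(S@(np.array(st['tool_pos'])-C)+[0,0,125])
print('turn',(rv/np.pi).round(4),'shift in target axes',(Rt.T@d/750).round(4),'in present axes',((S@R).T@d/750).round(4))
E
python3 pose.py
```

```text
10.8333 stand [  7.1 -11.5 278.1] w 92.7 q [ 0.04  0.32 -0.39  2.    0.56  0.71 -1.07]
[[ 0.048  0.954  0.295]
 [ 0.997 -0.027 -0.073]
 [-0.062  0.297 -0.953]]
turn [ 0.0957  0.0218 -0.0122] shift in target axes [ 0.0153 -0.0094  0.1241] in present axes [ 0.0225 -0.0463  0.1143]
```

Call:
send_rows(
  commands=[
    [0.024, 0.0055, -0.003, 0, 0, 0, 1],
    [0.024, 0.0055, -0.003, 0, 0, 0, 1],
    [0.024, 0.0055, -0.003, 0, 0, 0, 1],
    [0.024, 0.0055, -0.003, 0, 0, 0, 1],
    [0, 0, 0, 0.0153, -0.0094, 0.025, 1],
    [0, 0, 0, 0, 0, 0, 1],
  ],
)

```text
time: 11.33
tool_pos: [589.4, 34.0, 254.9]
tcp_rot: [0.809, 0.588, -0.004, -0.003]
ft_force: [-0.9, 0.3, -0.1]
width: 92.8
grasp_force: 0.0
```

```bash
python3 pose.py
```

```text
11.3333 stand [ -7.3  -1.9 254.9] w 92.8 q [ 0.2   0.44 -0.5   1.85  0.26  0.93 -0.73]
[[-0.001  1.    -0.009]
 [ 1.     0.001 -0.003]
 [-0.003 -0.009 -1.   ]]
turn [-0.0029  0.001   0.0002] shift in target axes [0.0025 0.0098 0.0932] in present axes [0.0028 0.0106 0.0931]
```

Call:
send_rows(
  commands=[
    [-0.003, 0.001, 0, 0.0025, 0.0098, 0.0232, 1],
    [0, 0, 0, 0, 0, 0.035, 1],
    [0, 0, 0, 0, 0, 0.035, -1],
    [0, 0, 0, 0, 0, 0, -1],
    [0, 0, 0, 0, 0, 0, -1],
    [0, 0, 0, 0, 0, 0, -1],
    [0, 0, 0, 0, 0, 0, -1],
    [0, 0, 0, 0, 0, 0, -1],
    [0, 0, 0, 0, 0, 0, -1],
    [0, 0, 0, 0, 0, 0, -1],
  ],
  newtons=15,
)

```text
time: 12.17
tool_pos: [598.8, 32.8, 188.6]
tcp_rot: [0.809, 0.588, 0.002, 0.002]
ft_force: [-0.6, 0.1, -0.8]
width: 44.3
grasp_force: 0.0
```

Call:
send_rows(
  commands=[
    [0, 0, 0, 0, 0, 0, -1],
    [0, 0, 0, 0, 0, 0, -1],
    [0, 0, 0, 0, 0, 0, -1],
  ],
)

```text
time: 12.42
tool_pos: [597.7, 33.0, 187.8]
tcp_rot: [0.809, 0.588, 0.001, 0.001]
ft_force: [-15.4, 5.0, 11.2]
width: 24.6
grasp_force: 7.8
```

```bash
python3 pose.py
```

```text
12.4167 stand [  0.8  -0.2 187.8] w 24.6 q [ 0.17  0.52 -0.47  1.91  0.33  0.79 -0.79]
[[-0.001  1.     0.003]
 [ 1.     0.001 -0.   ]
 [-0.     0.003 -1.   ]]
turn [0.0011 0.     0.0003] shift in target axes [ 0.0003 -0.0011  0.0038] in present axes [ 0.0003 -0.0011  0.0038]
```

Call:
send_rows(
  commands=[
    [0, 0.008, 0, -0.0021, -0.0013, 0, -1],
    [0, 0.0175, 0, -0.0046, 0, 0.0001, -1],
    [0, 0.0175, 0, -0.0046, 0, 0.0001, -1],
    [0, 0.0175, 0, -0.0046, 0, 0.0001, -1],
    [0, 0.0175, 0, -0.0046, 0, 0.0001, -1],
    [0, 0.0175, 0, -0.0046, 0, 0.0001, -1],
    [0, 0.0175, 0, -0.0046, 0, 0.0001, -1],
    [0, 0.0175, 0, -0.0046, 0, 0.0001, -1],
    [0, 0.0175, 0, -0.0046, 0, 0.0001, -1],
    [0, 0.0175, 0, -0.0046, 0, 0.0001, -1],
  ],
)

```text
time: 13.25
tool_pos: [587.7, 4.0, 180.3]
tcp_rot: [0.781, 0.569, 0.211, -0.15]
ft_force: [3.7, 8.7, -10.8]
width: 23.6
grasp_force: 15.0
```

```bash
python3 pose.py 0.52 62.8
```

```text
13.25 stand [  0.3 -31.  180.3] w 23.6 q [ 0.78  0.66 -0.9   2.03  0.    0.5  -0.27]
[[-0.004  1.     0.003]
 [ 0.866  0.002  0.5  ]
 [ 0.5    0.005 -0.866]]
turn [ 0.0011 -0.0011  0.0012] shift in target axes [-0.0008 -0.0004  0.0008] in present axes [-0.0008 -0.0004  0.0008]
```

Call:
send_rows(
  commands=[
    [0, 0.0175, 0, -0.0046, 0, 0.0001, -1],
    [0, 0.0175, 0, -0.0046, 0, 0.0001, -1],
    [0, 0.0175, 0, -0.0046, 0, 0.0001, -1],
    [0, 0.0175, 0, -0.0046, 0, 0.0001, -1],
    [0, 0.0175, 0, -0.0046, 0, 0.0001, -1],
    [0, 0.0175, 0, -0.0046, 0, 0.0001, -1],
  ],
)

```text
time: 13.75
tool_pos: [582.4, -11.6, 167.2]
tcp_rot: [0.736, 0.536, 0.336, -0.242]
ft_force: [1.1, 7.2, -4.0]
width: 24.2
grasp_force: 15.0
```

```bash
python3 pose.py 0.85 62.8
```

```text
13.75 stand [ 1.000e-01 -4.740e+01  1.672e+02] w 24.2 q [ 1.06  0.94 -1.14  2.05 -0.06  0.44 -0.05]
[[-0.004  1.     0.001]
 [ 0.657  0.002  0.753]
 [ 0.753  0.004 -0.657]]
turn [ 0.0005 -0.0011  0.0014] shift in target axes [-0.0006 -0.0001  0.0009] in present axes [-0.0006 -0.0002  0.0009]
```

Call:
send_rows(
  commands=[
    [0, 0, 0, 0, 0, 0, 1],
    [0, 0, 0, 0, 0, 0, 1],
    [0, 0, 0, 0, 0, 0, 1],
    [0, 0, 0, 0, 0, -0.03, 1],
    [0, 0, 0, 0, 0, -0.05, 1],
    [0, 0, 0, 0, 0, -0.05, 1],
    [0, -0.033, 0, 0, 0, -0.02, 1],
    [0, -0.033, 0, 0, 0, 0, 1],
    [0, -0.033, 0, 0, 0, 0, 1],
    [0, -0.033, 0, 0, 0, 0, 1],
  ],
)

```text
time: 14.58
tool_pos: [557.5, -92.2, 243.7]
tcp_rot: [0.79, 0.575, 0.175, -0.121]
ft_force: [0.4, -0.0, -1.1]
width: 86.1
grasp_force: 0.0
```

Call:
send_rows(
  commands=[
    [0, -0.033, 0, 0, 0, 0, 1],
    [0, -0.033, 0, 0, 0, 0, 1],
    [0, -0.033, 0, 0, 0, 0, 1],
    [0, -0.033, 0, 0, 0, 0, 1],
    [0, 0, 0, 0.03, -0.0327, 0, 1],
    [0, 0, 0, 0.03, -0.0327, 0, 1],
    [0, 0, 0, 0.03, -0.0327, 0, 1],
    [0, 0, 0, 0.03, -0.0327, 0, 1],
    [0, 0, 0, 0, 0, 0, 1],
  ],
)

```text
time: 15.33
tool_pos: [488.4, 30.6, 244.9]
tcp_rot: [0.806, 0.592, 0.011, -0.003]
ft_force: [0.2, -0.8, -0.0]
width: 92.7
grasp_force: 0.0
```

```bash
cat >> pose.py <<'E'
# view pose: stand (-96,-36,253), pitch 34.6 deg
Rv=Ro.from_rotvec([0,-0.604,0]).as_matrix()@np.array([[0,1,0],[1,0,0],[0,0,-1.]])
d=np.array([-96,-36,253])-(S@(np.array(st['tool_pos'])-C)+[0,0,125])
print('VIEW turn',(Ro.from_matrix((S@R).T@Rv).as_rotvec()/np.pi).round(4),'shift present',((S@R).T@d/750).round(4))
E
python3 pose.py
```

```text
15.3333 stand [-102.3  -36.4  244.9] w 92.7 q [ 0.4   0.36 -0.74  2.08  0.32  0.8  -0.83]
[[-0.011  1.     0.009]
 [ 1.     0.011  0.022]
 [ 0.021  0.009 -1.   ]]
turn [ 0.0028 -0.0069  0.0034] shift in target axes [0.0485 0.1365 0.0798] in present axes [0.0453 0.1363 0.082 ]
VIEW turn [-0.1895 -0.0077  0.0012] shift present [ 0.0006  0.0086 -0.0107]
```

Call:
send_rows(
  commands=[
    [-0.027, -0.001, 0, 0, 0.001, -0.0015, 1],
    [-0.027, -0.001, 0, 0, 0.001, -0.0015, 1],
    [-0.027, -0.001, 0, 0, 0.001, -0.0015, 1],
    [-0.027, -0.001, 0, 0, 0.001, -0.0015, 1],
    [-0.027, -0.001, 0, 0, 0.001, -0.0015, 1],
    [-0.027, -0.001, 0, 0, 0.001, -0.0015, 1],
    [-0.027, -0.001, 0, 0, 0.001, -0.0015, 1],
    [0, 0, 0, 0, 0, 0, 1],
    [0, 0, 0, 0, 0, 0, 1],
  ],
)

```text
time: 16.08
tool_pos: [493.6, 21.0, 250.3]
tcp_rot: [0.783, 0.567, 0.146, 0.209]
ft_force: [-0.6, 0.6, -0.0]
width: 92.8
grasp_force: 0.0
```

```bash
python3 ang.py b1 a1; python3 pose.py|tail -1
```

```text
16.0833 [493.6  21.  250.3]
rib deg mod 72 71.5
a1 [(np.float64(0.5), 0.9), (np.float64(-146.0), 0.18), (np.float64(143.0), 0.16)]
VIEW turn [-0.0284  0.0032 -0.0006] shift present [ 0.0109 -0.0006 -0.0048]
```

Call:
send_rows(
  commands=[
    [0, 0, 0, 0, 0, 0, 1],
    [0, 0, 0, 0, 0, 0, 1],
    [0, 0, 0, 0, 0, 0, 1],
    [0, 0, 0, 0, 0, 0, 1],
    [0, 0, 0, 0, 0, 0, 1],
    [0, 0, 0, 0, 0, 0, 1],
    [0, 0, 0, 0, 0, 0, 1],
    [0, 0, 0, 0, 0, 0, 1],
    [0, 0, 0, 0, 0, 0, 1],
    [0, 0, 0, 0, 0, 0, 1],
  ],
)

```text
time: 16.97
tool_pos: [493.8, 19.5, 249.0]
tcp_rot: [0.785, 0.565, 0.145, 0.209]
ft_force: [0.1, 0.8, 0.1]
width: 93.0
grasp_force: 0.0
```

```bash
python3 ang.py b2 a1 b1; python3 look.py v4
```

```text
16.9667 [493.8  19.5 249. ]
rib deg mod 72 71.0
a1 [(np.float64(0.5), 0.88), (np.float64(-147.0), 0.18), (np.float64(143.0), 0.16)]
b1 [(np.float64(0.0), 0.96), (np.float64(-144.0), 0.19), (np.float64(143.5), 0.19)]
17.0167 [493.7  19.5 249. ] 93.08862430401916 [-0.01  0.19 -0.43  2.4   1.22  0.46 -1.84]
[[ 0.319  0.826  0.464]
 [ 0.948 -0.274 -0.164]
 [-0.008  0.492 -0.871]]
stand coords -93.8228483859114 -45.344149529063756 248.98245162651352
wheel_centre [([592.0, 33.0, 125.0], 0.88)]
arrest_ball []
```

View pics/v4.png

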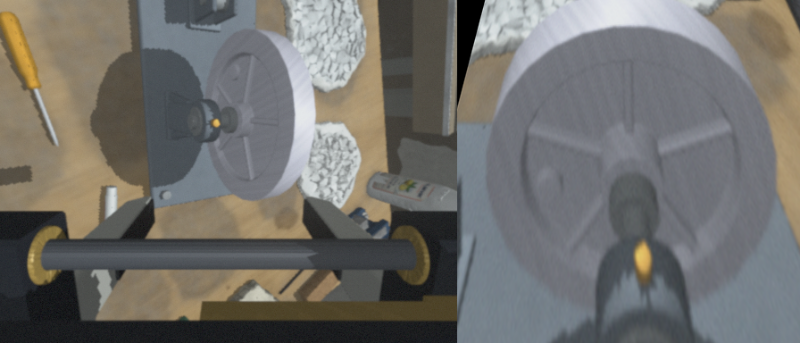

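The stub is again at (548,181): the wheel came back to the same angle from the + side. Next I'll turn it the other way, checking partway that it really turns.

```bash
python3 - <<'E'
from h import *
import pickle; p=capture('scene'); pickle.dump((p,None),open('pics/sc_ref.pkl','wb'))
E
python3 pose.py 0.5 125
```

```text
17.2167 stand [-93.8 -45.3 249. ] w 93.1 q [-0.01  0.19 -0.43  2.4   1.22  0.46 -1.84]
[[ 0.01   0.871  0.492]
 [ 1.    -0.004 -0.012]
 [-0.008  0.492 -0.87 ]]
turn [0.161  0.1589 0.0387] shift in target axes [-0.0262  0.125   0.0074] in present axes [-0.0181  0.0995  0.0784]
VIEW turn [-0.0285  0.0038 -0.0012] shift present [ 0.0124 -0.     -0.0062]
```

Call:
send_rows(
  commands=[
    [0.0201, 0.0199, 0.0048, 0, 0, 0, 1],
    [0.0201, 0.0199, 0.0048, 0, 0, 0, 1],
    [0.0201, 0.0199, 0.0048, 0, 0, 0, 1],
    [0.0201, 0.0199, 0.0048, 0, 0, 0, 1],
    [0.0201, 0.0199, 0.0048, 0, 0, 0, 1],
    [0.0201, 0.0199, 0.0048, 0, 0, 0, 1],
    [0.0201, 0.0199, 0.0048, 0, 0, 0, 1],
    [0.0201, 0.0199, 0.0048, 0, 0, 0, 1],
    [0, 0, 0, 0, 0, 0, 1],
  ],
)

```text
time: 17.97
tool_pos: [489.3, 11.7, 241.4]
tcp_rot: [0.801, 0.57, 0.174, -0.051]
ft_force: [0.4, -0.7, -1.0]
width: 93.1
grasp_force: 0.0
```

```bash
python3 pose.py 0.5 125
```

```text
17.9667 stand [-95.6 -54.1 241.4] w 93.1 q [ 0.84  0.38 -1.01  2.22  0.13  0.46 -0.53]
[[-0.003  0.992  0.123]
 [ 0.942 -0.039  0.334]
 [ 0.336  0.117 -0.935]]
turn [0.0392 0.0499 0.0039] shift in target axes [-0.0111  0.1275  0.0042] in present axes [-0.0107  0.1258  0.0216]
VIEW turn [-0.1512 -0.1032 -0.0384] shift present [ 0.0279  0.0004 -0.0064]
```

Call:
send_rows(
  commands=[
    [0.0131, 0.0166, 0.0013, 0, 0, 0, 1],
    [0.0131, 0.0166, 0.0013, 0, 0, 0, 1],
    [0.0131, 0.0166, 0.0013, 0, 0, 0, 1],
    [0, 0, 0, -0.0037, 0.0425, 0.0014, 1],
    [0, 0, 0, -0.0037, 0.0425, 0.0014, 1],
    [0, 0, 0, -0.0037, 0.0425, 0.0014, 1],
    [0, 0, 0, 0, 0, 0, 1],
  ],
)

```text
time: 18.55
tool_pos: [582.6, -19.7, 235.1]
tcp_rot: [0.783, 0.573, 0.199, -0.141]
ft_force: [1.2, -0.3, 0.7]
width: 92.6
grasp_force: 0.0
```

```bash
python3 pose.py 0.5 62.5
```

```text
18.55 stand [  2.8 -55.  235.1] w 92.6 q [ 0.9   0.63 -1.04  1.97  0.11  0.65 -0.39]
[[-0.009  1.     0.004]
 [ 0.881  0.006  0.473]
 [ 0.473  0.008 -0.881]]
turn [0.0013 0.0022 0.0028] shift in target axes [-0.0061 -0.0038  0.0807] in present axes [-0.0055 -0.0041  0.0807]
VIEW turn [-0.1863 -0.1528 -0.045 ] shift present [ 0.0347 -0.1314 -0.0095]
```

Call:
send_rows(
  commands=[
    [0.0013, 0.0022, 0.0028, -0.006, -0.004, 0.02, 1],
    [0, 0, 0, 0, 0, 0.03, 1],
    [0, 0, 0, 0, 0, 0.0307, -1],
    [0, 0, 0, 0, 0, 0, -1],
    [0, 0, 0, 0, 0, 0, -1],
    [0, 0, 0, 0, 0, 0, -1],
    [0, 0, 0, 0, 0, 0, -1],
    [0, 0, 0, 0, 0, 0, -1],
    [0, 0, 0, 0, 0, 0, -1],
    [0, 0, 0, 0, 0, 0, -1],
  ],
  newtons=20,
)

```text
time: 19.38
tool_pos: [582.3, 6.3, 181.0]
tcp_rot: [0.783, 0.57, 0.199, -0.147]
ft_force: [-1.1, 0.0, 0.2]
width: 44.0
grasp_force: 0.0
```

Call:
send_rows(
  commands=[
    [0, 0, 0, 0, 0, 0, -1],
    [0, 0, 0, 0, 0, 0, -1],
    [0, 0, 0, 0, 0, 0, -1],
    [0, 0, 0, 0, 0, 0, -1],
  ],
)

```text
time: 19.72
tool_pos: [587.8, 4.9, 181.5]
tcp_rot: [0.784, 0.568, 0.203, -0.144]
ft_force: [17.9, -0.1, -12.1]
width: 23.9
grasp_force: 20.0
```

```bash
python3 pose.py 0.5 62.5
```

```text
19.7167 stand [  0.2 -30.  181.5] w 23.9 q [ 0.81  0.69 -0.97  2.02  0.15  0.52 -0.43]
[[-0.     1.     0.006]
 [ 0.876 -0.003  0.483]
 [ 0.483  0.006 -0.876]]
turn [ 0.002  -0.0012  0.0001] shift in target axes [-0.001  -0.0002  0.002 ] in present axes [-0.001  -0.0002  0.002 ]
VIEW turn [-0.1862 -0.1552 -0.0488] shift present [ 0.0391 -0.1277 -0.0881]
```

Call:
send_rows(
  commands=[
    [0, -0.008, 0, 0.0021, 0.005, 0, -1],
    [0, -0.0175, 0, 0.0046, 0, 0.0001, -1],
    [0, -0.0175, 0, 0.0046, 0, 0.0001, -1],
    [0, -0.0175, 0, 0.0046, 0, 0.0001, -1],
    [0, -0.0175, 0, 0.0046, 0, 0.0001, -1],
    [0, -0.0175, 0, 0.0046, 0, 0.0001, -1],
    [0, -0.0175, 0, 0.0046, 0, 0.0001, -1],
    [0, -0.0175, 0, 0.0046, 0, 0.0001, -1],
    [0, -0.0175, 0, 0.0046, 0, 0.0001, -1],
    [0, -0.0175, 0, 0.0046, 0, 0.0001, -1],
  ],
)

```text
time: 20.55
tool_pos: [597.5, 33.6, 188.3]
tcp_rot: [0.809, 0.588, -0.009, 0.007]
ft_force: [9.4, -4.5, -15.2]
width: 23.7
grasp_force: 20.0
```

```bash
python3 pose.py 0 62.5; cat > sc.py <<'E'
from ang import *
p=capture('scene'); s0,_=pickle.load(open('pics/sc_ref.pkl','rb'))
print(rel(sig(s0,None),sig(p,None),130,215))
f=lambda q: cv2.normalize(cv2.createCLAHE(4).apply(cv2.cvtColor(face(q,S=380),cv2.COLOR_RGB2GRAY)),None,0,255,cv2.NORM_MINMAX)
cv2.imwrite('pics/%s.png'%sys.argv[1],np.hstack([f(s0),f(p)]))
E
python3 sc.py v5
```

```text
20.55 stand [  0.4   0.2 188.3] w 23.7 q [ 0.23  0.54 -0.57  1.9   0.41  0.83 -0.88]
[[-0.001  1.     0.001]
 [ 1.     0.001 -0.022]
 [-0.022  0.001 -1.   ]]
turn [0.0002 0.007  0.0004] shift in target axes [-0.0003 -0.0005  0.0011] in present axes [-0.0003 -0.0005  0.0011]
VIEW turn [-0.1921  0.0067  0.0025] shift present [-0.05   -0.1286 -0.0852]
[(np.float64(0.5), 0.68), (np.float64(-31.5), 0.16), (np.float64(63.5), 0.15)]
```

View pics/v5.png

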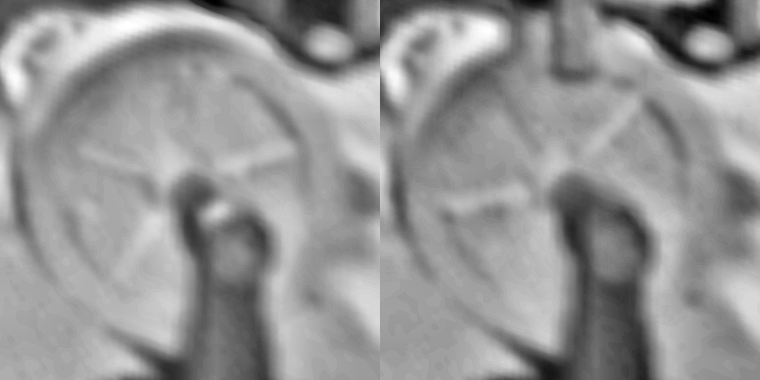

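The ribs moved about 30° counter-clockwise (left rib from (85,150) to (450,205)), so the wheel follows the grip.

Call:
send_rows(
  commands=[
    [0, -0.0175, 0, 0.0046, 0, 0.0001, -1],
    [0, -0.0175, 0, 0.0046, 0, 0.0001, -1],
    [0, -0.0175, 0, 0.0046, 0, 0.0001, -1],
    [0, -0.0175, 0, 0.0046, 0, 0.0001, -1],
    [0, -0.0175, 0, 0.0046, 0, 0.0001, -1],
    [0, -0.0175, 0, 0.0046, 0, 0.0001, -1],
    [0, -0.0175, 0, 0.0046, 0, 0.0001, -1],
    [0, -0.0175, 0, 0.0046, 0, 0.0001, -1],
    [0, -0.0175, 0, 0.0046, 0, 0.0001, -1],
    [0, -0.0175, 0, 0.0046, 0, 0.0001, -1],
  ],
)

```text
time: 21.43
tool_pos: [608.0, 64.9, 178.6]
tcp_rot: [0.776, 0.565, -0.227, 0.167]
ft_force: [10.8, -8.0, -8.3]
width: 24.0
grasp_force: 20.1
```

```bash
python3 pose.py -0.6 62.5
```

```text
21.4333 stand [  0.7  33.3 178.6] w 24.0 q [-0.2   0.7  -0.37  1.71  0.62  1.31 -1.18]
[[-0.002  1.     0.003]
 [ 0.841  0.003 -0.541]
 [-0.541  0.002 -0.841]]
turn [ 0.001  -0.0091  0.0005] shift in target axes [ 0.0038 -0.0009  0.0007] in present axes [ 0.0038 -0.0009  0.0008]
VIEW turn [-0.1861  0.176   0.0557] shift present [-0.1311 -0.129  -0.0338]
```

Call:
send_rows(
  commands=[
    [0, -0.0175, 0, 0.0046, 0, 0.0001, -1],
    [0, -0.0175, 0, 0.0046, 0, 0.0001, -1],
    [0, -0.0175, 0, 0.0046, 0, 0.0001, -1],
    [0, 0, 0, 0, 0, 0, 1],
    [0, 0, 0, 0, 0, 0, 1],
    [0, 0, 0, 0, 0, 0, 1],
    [0, 0, 0, 0, 0, -0.03, 1],
    [0, 0, 0, 0, 0, -0.05, 1],
    [0, 0, 0, 0, 0, -0.05, 1],
    [0, 0.03, 0, 0, 0, -0.02, 1],
  ],
)

```text
time: 22.27
tool_pos: [630.7, 152.7, 256.6]
tcp_rot: [0.765, 0.563, -0.254, 0.183]
ft_force: [-1.8, 0.2, -1.2]
width: 65.7
grasp_force: 0.0
```

Call:
send_rows(
  commands=[
    [0, 0.03, 0, 0, 0, 0, 1],
    [0, 0.03, 0, 0, 0, 0, 1],
    [0, 0.03, 0, 0, 0, 0, 1],
    [0, 0.03, 0, 0, 0, 0, 1],
    [0, 0.03, 0, 0, 0, 0, 1],
    [0, 0.03, 0, 0, 0, 0, 1],
    [0, 0.03, 0, 0, 0, 0, 1],
    [0, 0, 0, 0, 0, 0, 1],
  ],
)

```text
time: 22.93
tool_pos: [631.0, 140.7, 256.9]
tcp_rot: [0.81, 0.586, 0.008, -0.007]
ft_force: [-0.5, -1.1, -0.6]
width: 92.9
grasp_force: 0.0
```

```bash
python3 pose.py
```

```text
22.9333 stand [ -0.9 112.5 256.9] w 92.9 q [ 0.08  0.52 -0.57  1.73  0.31  0.97 -0.92]
[[ 0.003  1.    -0.001]
 [ 1.    -0.003  0.022]
 [ 0.022 -0.002 -1.   ]]
turn [-0.0005 -0.007  -0.001 ] shift in target axes [-0.1499  0.0012  0.0959] in present axes [-0.152   0.0019  0.0926]
VIEW turn [-0.1927 -0.0064 -0.0031] shift present [-0.1984 -0.1261  0.0011]
```

Call:
send_rows(
  commands=[
    [0, 0, 0, -0.0397, -0.0252, 0, 1],
    [0, 0, 0, -0.0397, -0.0252, 0, 1],
    [0, 0, 0, -0.0397, -0.0252, 0, 1],
    [0, 0, 0, -0.0397, -0.0252, 0, 1],
    [0, 0, 0, -0.0397, -0.0252, 0, 1],
    [0, 0, 0, 0, 0, 0, 1],
  ],
)

```text
time: 23.43
tool_pos: [490.1, 29.3, 253.0]
tcp_rot: [0.809, 0.588, 0.003, -0.006]
ft_force: [-0.7, -1.0, -0.5]
width: 92.7
grasp_force: 0.0
```

Call:
send_rows(
  commands=[
    [-0.022, -0.001, 0, 0, 0, 0, 1],
    [-0.022, -0.001, 0, 0, 0, 0, 1],
    [-0.022, -0.001, 0, 0, 0, 0, 1],
    [-0.022, -0.001, 0, 0, 0, 0, 1],
    [-0.022, -0.001, 0, 0, 0, 0, 1],
    [-0.022, -0.001, 0, 0, 0, 0, 1],
    [-0.022, -0.001, 0, 0, 0, 0, 1],
    [-0.022, -0.001, 0, 0, 0, 0, 1],
    [0, 0, 0, 0, 0, 0, 1],
    [0, 0, 0, 0, 0, 0, 1],
  ],
)

```text
time: 24.27
tool_pos: [495.4, 33.0, 253.2]
tcp_rot: [0.783, 0.569, 0.144, 0.207]
ft_force: [-0.3, -0.0, -0.3]
width: 92.9
grasp_force: 0.0
```

```bash
python3 ang.py c1 a1 b2; python3 pose.py|tail -1
```

```text
24.2667 [495.4  33.  253.2]
rib deg mod 72 42.5
a1 [(np.float64(-29.5), 0.66), (np.float64(-176.0), 0.36), (np.float64(0.0), 0.27)]
b2 [(np.float64(-29.5), 0.7), (np.float64(-175.5), 0.37), (np.float64(-2.0), 0.27)]
VIEW turn [-0.0302  0.0027  0.0006] shift present [-0.0052 -0.0003  0.0004]
```

Call:
send_rows(
  commands=[
    [0, 0, 0, 0, 0, 0, 1],
    [0, 0, 0, 0, 0, 0, 1],
    [0, 0, 0, 0, 0, 0, 1],
    [0, 0, 0, 0, 0, 0, 1],
    [0, 0, 0, 0, 0, 0, 1],
    [0, 0, 0, 0, 0, 0, 1],
    [0, 0, 0, 0, 0, 0, 1],
    [0, 0, 0, 0, 0, 0, 1],
    [0, 0, 0, 0, 0, 0, 1],
    [0, 0, 0, 0, 0, 0, 1],
  ],
)

```text
time: 25.15
tool_pos: [495.5, 31.8, 253.0]
tcp_rot: [0.784, 0.567, 0.145, 0.207]
ft_force: [-0.5, 0.0, -0.6]
width: 93.0
grasp_force: 0.0
```

```bash
python3 ang.py c2 a1 b2 c1; python3 look.py v6; python3 pose.py 0 62.5
```

```text
25.15 [495.5  31.8 253. ]
rib deg mod 72 42.5
a1 [(np.float64(-29.5), 0.66), (np.float64(-176.5), 0.36), (np.float64(0.5), 0.27)]
b2 [(np.float64(-29.5), 0.7), (np.float64(-175.5), 0.37), (np.float64(-1.5), 0.29)]
c1 [(np.float64(0.0), 0.96), (np.float64(-147.0), 0.26), (np.float64(146.5), 0.24)]
25.2 [495.5  31.8 253. ] 93.12644182858254 [-0.12  0.18 -0.33  2.39  1.15  0.45 -1.79]
[[ 0.315  0.83   0.461]
 [ 0.949 -0.271 -0.16 ]
 [-0.007  0.488 -0.873]]
stand coords -95.97379740735269 -33.0981223157277 253.02968729223508
wheel_centre [([593.0, 33.0, 126.0], 0.59)]
arrest_ball []
25.35 stand [-96.  -33.1 253. ] w 92.9 q [-0.12  0.18 -0.33  2.39  1.15  0.45 -1.79]
[[ 0.005  0.873  0.488]
 [ 1.    -0.001 -0.009]
 [-0.007  0.488 -0.873]]
turn [ 0.1623  0.0026 -0.0009] shift in target axes [0.0441 0.128  0.0873] in present axes [0.0453 0.069  0.1383]
VIEW turn [-0.0299  0.0028 -0.0001] shift present [-0.0039 -0.      0.    ]
```

View pics/v6.png

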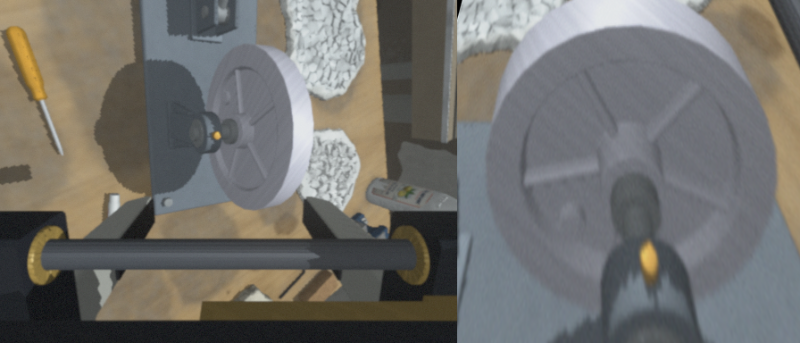

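The stub is now at (570,213), and the wheel settled 29.5° counter-clockwise of the first rest angle. True bottom is therefore +14.75° from here. Next: grip at the top and turn that much.

Call:
send_rows(
  commands=[
    [0.0232, 0, 0, 0, 0, 0, 1],
    [0.0232, 0, 0, 0, 0, 0, 1],
    [0.0232, 0, 0, 0, 0, 0, 1],
    [0.0232, 0, 0, 0, 0, 0, 1],
    [0.0232, 0, 0, 0, 0, 0, 1],
    [0.0232, 0, 0, 0, 0, 0, 1],
    [0.0232, 0, 0, 0, 0, 0, 1],
    [0, 0, 0, 0, 0, 0, 1],
  ],
)

```text
time: 26.02
tool_pos: [497.7, 28.8, 252.6]
tcp_rot: [0.812, 0.583, 0.009, 0.022]
ft_force: [0.6, -0.3, -0.1]
width: 93.0
grasp_force: 0.0
```

```bash
python3 pose.py 0 62.5
```

```text
26.0167 stand [-93.  -35.2 252.6] w 93.0 q [ 0.22  0.31 -0.53  2.07  0.27  0.79 -0.8 ]
[[ 0.012  0.999  0.046]
 [ 1.    -0.011 -0.012]
 [-0.012  0.046 -0.999]]
turn [ 0.0146  0.0038 -0.0036] shift in target axes [0.047  0.124  0.0867] in present axes [0.0494 0.1194 0.0918]
VIEW turn [-0.1776  0.0047 -0.0024] shift present [-0.0011 -0.0039 -0.0008]
```

Call:
send_rows(
  commands=[
    [0.0146, 0.0038, -0.0036, 0, 0, 0, 1],
    [0, 0, 0, 0.0157, 0.0413, 0, 1],
    [0, 0, 0, 0.0157, 0.0413, 0, 1],
    [0, 0, 0, 0.0157, 0.0413, 0, 1],
    [0, 0, 0, 0, 0, 0, 1],
  ],
)

```text
time: 26.43
tool_pos: [599.8, 35.2, 252.3]
tcp_rot: [0.809, 0.588, 0.002, 0.003]
ft_force: [-0.1, -0.6, 0.8]
width: 92.6
grasp_force: 0.0
```

```bash
python3 pose.py 0 62.5
```

```text
26.4333 stand [  2.1   2.5 252.3] w 92.6 q [ 0.2   0.45 -0.51  1.84  0.28  0.91 -0.75]
[[-0.002  1.     0.007]
 [ 1.     0.002  0.   ]
 [ 0.     0.007 -1.   ]]
turn [ 0.0023 -0.      0.0006] shift in target axes [-0.0034 -0.0029  0.0864] in present axes [-0.0034 -0.0035  0.0863]
VIEW turn [-0.1899 -0.0002  0.0006] shift present [-0.0511 -0.1309 -0.0019]
```

Call:
send_rows(
  commands=[
    [0.002, 0, 0, -0.0034, -0.003, 0.02, 1],
    [0, 0, 0, 0, 0, 0.033, 1],
    [0, 0, 0, 0, 0, 0.033, -1],
    [0, 0, 0, 0, 0, 0, -1],
    [0, 0, 0, 0, 0, 0, -1],
    [0, 0, 0, 0, 0, 0, -1],
    [0, 0, 0, 0, 0, 0, -1],
    [0, 0, 0, 0, 0, 0, -1],
    [0, 0, 0, 0, 0, 0, -1],
    [0, 0, 0, 0, 0, 0, -1],
  ],
  newtons=20,
)

```text
time: 27.27
tool_pos: [592.0, 33.1, 189.1]
tcp_rot: [0.808, 0.589, -0.001, -0.001]
ft_force: [-0.4, -0.2, -0.1]
width: 44.5
grasp_force: 0.0
```

Call:
send_rows(
  commands=[
    [0, 0, 0, 0, 0, 0, -1],
    [0, 0, 0, 0, 0, 0, -1],
    [0, 0, 0, 0, 0, 0, -1],
    [0, 0, 0, 0, 0, 0, -1],
  ],
)

```text
time: 27.6
tool_pos: [596.6, 31.1, 188.6]
tcp_rot: [0.809, 0.588, 0.002, 0.002]
ft_force: [18.5, -5.6, -11.1]
width: 24.1
grasp_force: 20.0
```

```bash
python3 pose.py 0 62.5; python3 - <<'E'
from h import *
import pickle; p=capture('scene'); pickle.dump((p,None),open('pics/sc_ref.pkl','wb'))
E
```

```text
27.6 stand [  0.4  -2.4 188.6] w 24.1 q [ 0.18  0.52 -0.48  1.91  0.33  0.79 -0.79]
[[-0.001  1.     0.005]
 [ 1.     0.001  0.001]
 [ 0.001  0.005 -1.   ]]
turn [ 0.0014 -0.0003  0.0002] shift in target axes [ 0.0032 -0.0005  0.0015] in present axes [ 0.0032 -0.0005  0.0015]
VIEW turn [-1.908e-01 -4.000e-04  1.000e-04] shift present [-0.0447 -0.1282 -0.0864]
```

Call:
send_rows(
  commands=[
    [0, 0.0164, 0, -0.0044, 0.004, 0.0001, -1],
    [0, 0.0164, 0, -0.0044, 0, 0.0001, -1],
    [0, 0.0164, 0, -0.0044, 0, 0.0001, -1],
    [0, 0.0164, 0, -0.0044, 0, 0.0001, -1],
    [0, 0.0164, 0, -0.0044, 0, 0.0001, -1],
    [0, 0, 0, 0, 0, 0, -1],
    [0, 0, 0, 0, 0, 0, -1],
    [0, 0, 0, 0, 0, 0, -1],
    [0, 0, 0, 0, 0, 0, -1],
  ],
)

```text
time: 28.4
tool_pos: [591.3, 15.1, 186.2]
tcp_rot: [0.802, 0.583, 0.103, -0.075]
ft_force: [7.4, -3.1, -8.4]
width: 23.9
grasp_force: 20.0
```

```bash
python3 pose.py 0.257 63.6; python3 sc.py v7; python3 - <<'E'
from h import *
p=capture('top'); print([(toworld(x['at'],p).round(0).tolist(),x['conf']) for x in spotter.landmark_of('arrest_ball',p)[:2]]); print(ctrl.get_state()['ft_force'])
E
```

```text
28.4 stand [  0.2 -19.3 186.2] w 23.9 q [ 0.47  0.54 -0.66  1.97  0.15  0.62 -0.53]
[[-0.001  1.    -0.001]
 [ 0.968  0.001  0.252]
 [ 0.252 -0.001 -0.968]]
turn [-0.0004  0.0006  0.0002] shift in target axes [ 0.0041 -0.0003  0.0006] in present axes [ 0.0041 -0.0003  0.0006]
VIEW turn [-0.1915 -0.0788 -0.0243] shift present [ 0.0009 -0.1284 -0.0917]
[(np.float64(0.0), 0.57), (np.float64(-76.0), 0.26), (np.float64(-40.5), 0.2)]
[([669.0, 272.0, 167.0], 0.71)]
[ 7.78754377 -3.39339821 -7.3798207 ]
```

View pics/v7.png

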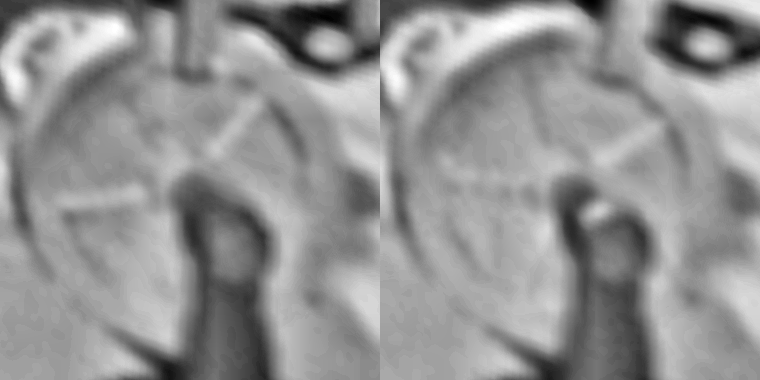

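The ribs moved roughly 15–18° clockwise, which fits the planned 14.75° within reading error. The grip holds at 20 N and the lever lies back.

```bash
python3 -c "
from cell import ctrl
print(ctrl.close_job())"
```

```text
the job is handed in; nothing more can be done
None
```

I handed the job in at about 28.5 s: the lever lies back on its stop, and the wheel is gripped at 20 N with its heavy side turned to the measured bottom, midway between the two rest angles 29.5° apart; no verdict came back.

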